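# Clamp a mainspring cartridge home in the tester

## Task

Stand the brass mainspring cartridge upright in the round pocket of the green tester and let go of it, then swing the red-barred clamp over and push it down until you feel the cartridge bottom hard on its set-stop, so that the clamp is left bearing firmly on it. Press gently: never more than about 45 N on the cartridge (about 25 N at the bar). Leave the porcelain dial, pinion wheel and finial where they lie.

Things in the scene. Friction and masses are not known exactly. Their poses are not given: they have to be found in the camera images.
- tester: green bench tester, screwed down. Origin on the work surface under the pocket's centre; z up; +x runs from the pocket to the hinge. Pocket block 90 x 90 mm, 50 mm high, with a gauge on its -x face; two posts 125 mm high at x = +110, y = +-68 mm carry the hinge. Foot plates 12 mm thick reach from x = -90 to +140 mm, y = +-75 mm
- pocket (a point): centre of the mouth of the upright round pocket, 50 mm up. Bore 43 mm wide, 3 mm chamfer. A sprung black seat 16 mm below the mouth carries the cartridge; it sinks by 0.25 N per mm after about 3 N. Under it, hidden, is a fixed set-stop 5 to 12 mm below the raised seat: its height differs each time, is not measured and must be felt
- cartridge_mid (a point): centre (half-way up) of the loose brass cartridge: an upright cylinder 40 mm in diameter, 70 mm high, 0.13 to 0.21 kg, edges bevelled 3 mm, white disc on top, blue band below the middle. It goes in as it stands, white end up; on the raised seat its centre is 69 mm and its top 104 mm above the work surface
- clamp (a joint): clamp angle in rad: 0 = level over the pocket, grows as it opens; 1.57 = upright, beyond leaning back. Range -0.05 to 2.2. The hinge is stiff (0.9 N m friction), so the clamp (0.35 kg) stays where it is left. A steel ball under its cross plate, 110 mm from the hinge, bears on the cartridge's top: it first touches at about 0.12 rad and is home somewhere between 0.07 and 0.01 rad
- hinge (a point): mid-point of the hinge axis, 115 mm up and 110 mm from the pocket's centre along the tester's +x; the axis is the tester's y
- bar (a point): centre of the clamp's red round grip bar, 14 mm thick, 100 mm long between two rods, parallel to the tester's y, 190 mm from the hinge axis. Pushing it down takes 2 to 4 N before touching, up to 6 N as the seat sinks, then rises steeply on the set-stop. At 12 to 18 N the cartridge is home, and the stiff hinge keeps the clamp bearing on it after letting go
- dial_mid (a point): centre of a loose white porcelain dial disc, 90 mm in diameter, 5 mm thick, lying flat: leave it alone
- pinion_mid (a point): centre of the wheel of a loose brass pinion, 76 mm over the teeth, 8 mm thick, with a hub and arbor up to 38 mm high: leave it alone
- finial_mid (a point): centre of a loose turned walnut finial, 44 mm wide, 78 mm high, standing upright: leave it alone
There are look-alikes about, which are no part of the job. What is shaped like the part that bears cartridge_mid but turquoise is not meant.

How it is judged:
By the outcome, as a careful person would: the job done as asked, in the order asked, and still so for the second after the job is handed in, with the robot touching nothing.
It also fails if it takes over 72 s, if anything falls off the work surface, if the arm or the gripper's body presses on something with over 40 N, if the wrist force passes 120 N, or if a joint passes its speed limit or range.

## Robot

A 7-joint arm with a two-finger parallel gripper is mounted at the origin on the work surface. World frame = base frame: x ahead of the robot, y to its left, z up, the work surface at z = 0. Lengths are in m, angles in rad, forces in N, time in s.
With the tool pointing down it reaches from about 0.35 to 0.9 m from the base axis. Payload 19.9 kg.
Tool frame: the origin (TCP) lies midway between the tips of the shut fingers; the grasp point (between the pads) lies 19 mm behind it (bot.grip_depth is the z of the grasp point in the tool frame, in m); z points along the fingers, y is the line along which they close (so a half turn about z gives the same grasp; the last joint's range is limited). The gripper opens to 85 mm and grips with 20 to 120 N. Pads are 22 mm wide; open, the fingers measure 114 mm over their backs; the gripper's body (76 mm by 85 mm) begins 54 mm behind the grasp point. The pads swing forward as they close: fully open they stand 13 mm farther back than shut.
Start: joints at [-1.188, 0.417, -0.01, 1.614, 0.005, 1.111, -0.053], TCP at [0.257, 0.57, 0.198] pointing down, gripper open.
Joint ranges: [-2.81, 2.81], [-0.39, 2.02], [-1.27, 1.25], [0.06, 2.57], [-1.19, 4.33], [0.19, 2], [-2.82, 2.82]. Speed limits (rad/s): [1.89, 1.89, 2.39, 2.39, 3.01, 3.01, 3.01].

## Interface

Orientations are given as a unit quaternion [x, y, z, w].
In Python, from cell import bot gives the robot as it stands. The module is installed in compiled form; this text tells all that it offers.
- The arm moves only by the tool drive_tool, never from a script. Its argument "targets" is a list of rows, each a list of 7 numbers: the opening, from 0 (shut) to 1 (fully open), then the shift along the world's x, y, z each as a share of 0.025 m, from -1 to 1, then the turn, a rotation vector about the world's x, y, z each as a share of 0.15 rad, from -1 to 1. In form: [[claw, tx, ty, tz, rx, ry, rz], ...]. A call has exactly 10 rows; each row shifts and turns the commanded pose from where the row before left it; what a row does not reach is not made up. A row lasts 1/10 s, in which the tool goes at most 50 mm and 8.59 degrees, less where a joint would pass 70% of its speed; a pose out of reach is approached as far as the arm can. A call with a number of a shift or a turn outside -1 to 1 is refused whole. A call with a gripper value outside its range is refused whole. The fingers move at their own pace and stop on an object; the grip force is fixed at half the most. Time passes only in rows, so rows that do not move let the fingers close, or fill a call up. It gives the time, the measured TCP pose, the force, the opening and the grip force at its end, in the units of the state.
- bot.get_obs(): the state, without advancing time (a new reading comes with each control period).
- bot.camera(name): name is "scene" or "top" or "wrist"; returns a dict with "frame" (480x640x3 uint8, red, green, blue), "fx", "fy", "cx", "cy" (pixels), "xyz" and "orientation" of the camera in the world. Camera axes: x right, y down, z forward; pixel columns grow to the right and rows downward; lengths in m; the calibration is good to about 2 mm. A picture is of the moment at which its call begins. There is no depth.
- bot.finish_job(): hands the job in; it is judged then, once.
The state is a dict: "time_s": time; "joint_pos": joint angles; "qvel": joint speeds; "effort": joint torques, N m; "tool_pos": TCP position; "eef_rot": TCP orientation; "wrist_force": force on the tool from outside, world axes, zero at the start; "torque": the same for the moment, N m; "opening": opening from 0.0 (shut) to 1.0 (fully open); "grasp_force": force on a finger pad.
Only numpy, scipy, OpenCV 4.12 (cv2) and the standard library are available. Lean on these libraries where they do the work, as an engineer would, in place of code of your own. Each camera call takes 0.05 s, during which the arm holds its last target. There are 200 camera calls.

## Working session

There is one attempt and no reset: what is moved stays moved. The work goes in short steps, Python scripts to look and compute and a tool call to move; the robot and the scene stay as the last step left them, time stands still between calls to the robot, and variables do not carry over. Pictures are saved under pics/ and viewed, at most 10 in all, crops included, and the job is handed in when it is done.

Besides the shell and the picture viewer there is one more tool, called after "Request:" as a command line: name --pt "numbers of a row" for each row, then --argument value for the rest. drive_tool: Moves the arm, as the interface text tells. Its arguments: {"type":"object","properties":{"targets":{"type":"array"}},"required":["targets"]}

```bash
mkdir -p pics; cat > h.py <<'E'
import numpy as np, cv2
from scipy.spatial.transform import Rotation as R
from cell import bot
def snap(n,f=None):
    c=bot.camera(n)
    if f: cv2.imwrite('pics/'+f,c['frame'][:,:,::-1])
    return c
def ray(c,u,v):
    d=R.from_quat(c['orientation']).apply([(u-c['cx'])/c['fx'],(v-c['cy'])/c['fy'],1]); return np.array(c['xyz']),d
def onz(c,u,v,z):
    o,d=ray(c,u,v); return o+d*(z-o[2])/d[2]
def proj(c,p):
    q=R.from_quat(c['orientation']).inv().apply(np.array(p)-c['xyz']); return q[0]/q[2]*c['fx']+c['cx'],q[1]/q[2]*c['fy']+c['cy']
def tri(c1,p1,c2,p2):
    (a,d),(b,e)=ray(c1,*p1),ray(c2,*p2)
    s=np.linalg.lstsq(np.c_[d,-e],b-a,rcond=None)[0]
    x,y=a+d*s[0],b+e*s[1]; return (x+y)/2,np.linalg.norm(x-y)
E
python3 - <<'E'
from h import *
np.set_printoptions(precision=3,suppress=True)
a=snap('scene');b=snap('top')
import pickle; pickle.dump((a,b),open('c.pkl','wb'))
for n,c in(('scene',a),('top',b)):
    cv2.imwrite(f'pics/{n}0.png',c['frame'][:,:,::-1]); print(n,c['xyz'],c['orientation'],c['fx'])
o=bot.get_obs();print(o['tool_pos'],o['eef_rot'],o['time_s'],o['opening'])
E
```

```text
scene [1.117 0.446 0.822] [ 0.405  0.836 -0.331 -0.166] 453.9584360262345
top [0.396 0.011 1.098] [-0.7    0.71  -0.055  0.043] 530.863502427795
[0.257 0.569 0.198] [ 0.21   0.978 -0.001 -0.   ] 0.1 1.0030916003558206
```

View pics/scene0.png

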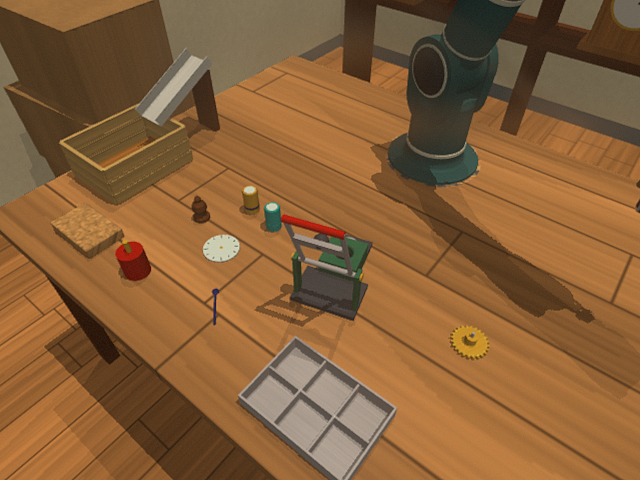

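View pics/top0.png

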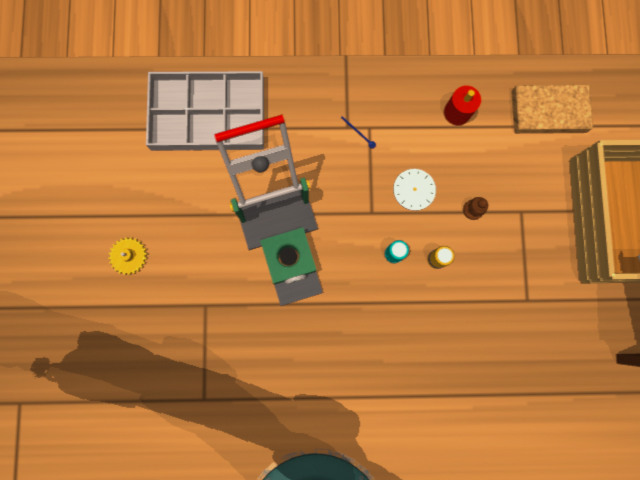

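Scene and top views both show these candidates for the cartridge:
- brass cylinder with a white top: top (444,256), scene (250,197)
- turquoise look-alike: top (398,250), scene (272,215)
- walnut finial: top (476,207)
- red tin: top (465,105)

I choose the brass one. The tester pocket is at top (288,255), and the red bar is open at top (250,128).

```bash
python3 - <<'E'
from h import *
import pickle; a,b=pickle.load(open('c.pkl','rb'))
np.set_printoptions(precision=4,suppress=True)
def comp(c,f,box):
    x0,y0,x1,y1=box; h=cv2.cvtColor(c['frame'],cv2.COLOR_RGB2HSV).astype(int)
    m=np.zeros(h.shape[:2],np.uint8); m[y0:y1,x0:x1]=f(h[...,0],h[...,1],h[...,2])[y0:y1,x0:x1]
    n,l,s,ce=cv2.connectedComponentsWithStats(m); k=1+np.argmax(s[1:,4]); return l==k,ce[k],s[k]
white=lambda h,s,v:(s<75)&(v>170)
_,ct,s1=comp(b,white,(425,240,465,272)); _,cs,s2=comp(a,white,(238,180,262,205))
print('cart top',ct,s1,onz(b,*ct,.07),onz(a,*cs,.07),tri(b,ct,a,cs))
_,cu,_=comp(b,white,(385,235,412,262)); print('turq',onz(b,*cu,.07))
red=lambda h,s,v:((h<6)|(h>174))&(s>180)&(v>80)
def rect(c,box):
    m,ce,_=comp(c,red,box); return ce,cv2.minAreaRect(np.argwhere(m)[:,::-1].astype(np.float32))
rt,rs=rect(b,(205,105,295,150)),rect(a,(270,205,355,245)); print(rt,rs)
print('bar',tri(b,rt[0],a,rs[0]))
def ends(r):
    p=cv2.boxPoints(r[1]);
    i=np.argsort(p[:,0]); return p[i[:2]].mean(0),p[i[2:]].mean(0)
E1,E2=ends(rt),ends(rs)
for i in(0,1):
  for j in (0,1): print(i,j,tri(b,E1[i],a,E2[j]))
green=lambda h,s,v:(h>45)&(h<90)&(s>90)&(v>60)
dark=lambda h,s,v:(v<50)
m,cg,sg=comp(b,green,(255,225,320,290)); 
cn=np.argwhere(m)[:,::-1].astype(np.float32); rg=cv2.minAreaRect(cn); print('green',cg,sg,rg,onz(b,*rg[0],.05))
m,cd,sd=comp(b,dark,(272,240,304,272)); print('hole',cd,sd,onz(b,*cd,.05))
im=b['frame'][200:310,205:480,::-1]; cv2.imwrite('pics/crop.png',cv2.resize(im,None,fx=2.9,fy=2.9,interpolation=cv2.INTER_CUBIC))
E
```

```text
cart top [444.5    255.0921] [438 249  14  14 152] [ 0.5188 -0.2581  0.07  ] [ 0.5201 -0.2581  0.07  ] (array([ 0.5191, -0.2586,  0.069 ]), np.float64(0.0006697729504842703))
turq [ 0.5313 -0.1687  0.07  ]
(array([249.1113, 127.8995]), ((249.26358032226562, 127.91055297851562), (8.367021560668945, 70.32341766357422), 73.85565948486328)) (array([312.8277, 226.2617]), ((312.4796142578125, 226.35394287109375), (65.67230224609375, 7.55028772354126), 15.679524421691895))
bar (array([0.6983, 0.0999, 0.2921]), np.float64(8.368365772081434e-05))
0 0 (array([0.7077, 0.1089, 0.3204]), np.float64(0.10384655518322068))
0 1 (array([0.6827, 0.1529, 0.292 ]), np.float64(0.0006347682223370878))
1 0 (array([0.715 , 0.0452, 0.2919]), np.float64(0.002754313472570458))
1 1 (array([0.6916, 0.0949, 0.2814]), np.float64(0.10884086368804649))
green [287.9414 254.8908] [ 261  228   55   56 1639] ((288.06988525390625, 255.2286834716797), (45.47982406616211, 44.62973403930664), 73.0091781616211) [0.525  0.0487 0.05  ]
hole [287.724 254.932] [279 246  18  19 250] [0.5256 0.0494 0.05  ]
```

View pics/crop.png

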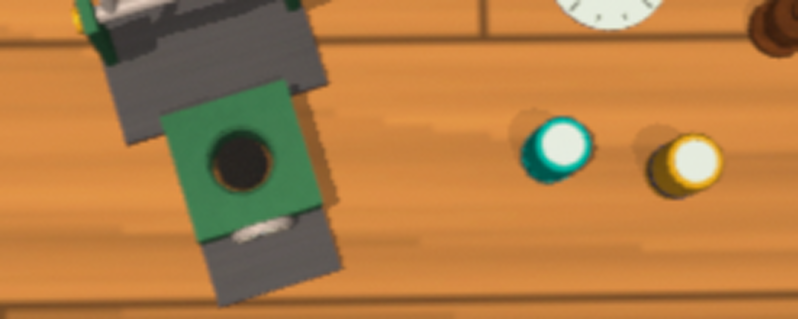

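The crop confirms it: brass cartridge with a white top at crop (695,160), turquoise look-alike at (563,145), pocket at (241,160). Moving now.

Request:
drive_tool --pt "1 0.3 -1 0 0 0 -0.19" --pt "1 0.3 -1 0 0 0 -0.19" --pt "1 0.3 -1 0 0 0 -0.19" --pt "1 0.3 -1 0 0 0 -0.19" --pt "1 0.3 -1 0 0 0 -0.19" --pt "1 0.3 -1 0 0 0 -0.19" --pt "1 0.3 -1 0 0 0 -0.19" --pt "1 0.3 -1 0 0 0 -0.19" --pt "1 0.3 -1 0 0 0 -0.19" --pt "1 0.3 -1 0 0 0 -0.19"

```text
time_s: 1.1
tool_pos: [0.3321, 0.3184, 0.1982]
eef_rot: [0.348, 0.938, -0.0, -0.0]
wrist_force: [0.2, 0.1, 0.0]
opening: 0.997
grasp_force: 0.0
```

Request:
drive_tool --pt "1 0.3 -1 0 0 0 -0.19" --pt "1 0.3 -1 0 0 0 -0.19" --pt "1 0.3 -1 0 0 0 -0.19" --pt "1 0.3 -1 0 0 0 -0.19" --pt "1 0.3 -1 0 0 0 -0.19" --pt "1 0.3 -1 0 0 0 -0.19" --pt "1 0.3 -1 0 0 0 -0.19" --pt "1 0.3 -1 0 0 0 -0.19" --pt "1 0.3 -1 0 0 0 -0.19" --pt "1 0.3 -1 0 0 0 -0.19"

```text
time_s: 2.1
tool_pos: [0.4071, 0.0676, 0.1984]
eef_rot: [0.478, 0.878, 0.0, 0.0]
wrist_force: [0.4, 0.2, -0.6]
opening: 1.0
grasp_force: 0.0
```

Request:
drive_tool --pt "1 0.3 -1 0 0 0 -0.19" --pt "1 0.3 -1 0 0 0 -0.19" --pt "1 0.3 -1 0 0 0 -0.19" --pt "1 0.3 -1 0 0 0 -0.19" --pt "1 0.3 -1 0 0 0 -0.19" --pt "1 0.3 -1 0 0 0 -0.19" --pt "1 0.3 -1 0 0 0 -0.19" --pt "1 0.3 -1 0 0 0 -0.19" --pt "1 0.3 -1 0 0 0 -0.19" --pt "1 0.3 -1 0 0 0 -0.19"

```text
time_s: 3.1
tool_pos: [0.4816, -0.1824, 0.1984]
eef_rot: [0.598, 0.802, -0.0, 0.0]
wrist_force: [0.7, 0.3, -0.1]
opening: 0.996
grasp_force: 0.0
```

Request:
drive_tool --pt "1 0.375 -0.76 0 0 0 0" --pt "1 0.375 -0.76 0 0 0 0" --pt "1 0.375 -0.76 0 0 0 0" --pt "1 0.375 -0.76 0 0 0 0" --pt "1 0 0 -0.8 0 0 0" --pt "1 0 0 -0.8 0 0 0" --pt "1 0 0 -0.8 0 0 0" --pt "1 0 0 -0.8 0 0 0" --pt "1 0 0 -0.8 0 0 0" --pt "1 0 0 -0.8 0 0 0"

```text
time_s: 4.1
tool_pos: [0.5187, -0.2574, 0.0777]
eef_rot: [0.597, 0.802, -0.0, 0.0]
wrist_force: [0.5, 0.6, -0.4]
opening: 1.002
grasp_force: 0.0
```

```bash
python3 - <<'E'
from h import *
o=bot.get_obs();print(o['tool_pos'],o['eef_rot'])
c=snap('wrist','w1.png'); print(c['xyz'],proj(c,[.519,-.258,.07]))
E
```

```text
[ 0.51873306 -0.25740272  0.07768049] [ 5.97152206e-01  8.02127914e-01 -2.17507231e-04  6.37565684e-05]
[ 0.49831441 -0.18923515  0.25272058] (np.float64(320.22407001720467), np.float64(281.52571645402793))
```

View pics/w1.png

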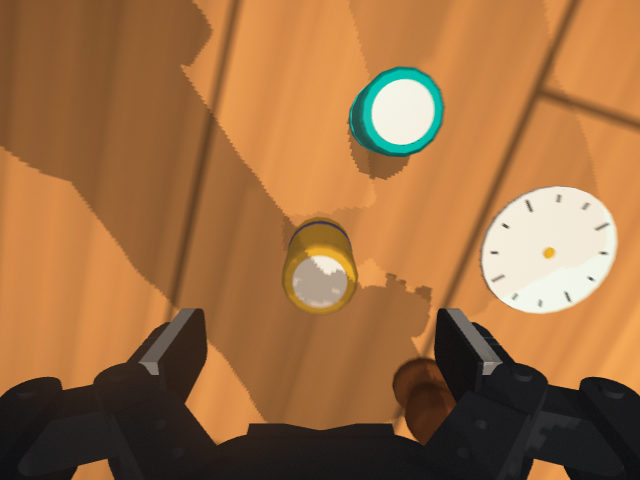

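The wrist view puts the cartridge disc at (320,282), exactly where predicted and centred between the fingers. The finial (415,390) is clear. I'll descend and grip.

Request:
drive_tool --pt "1 0 0 -0.5 0 0 0" --pt "1 0 0 -0.5 0 0 0" --pt "1 0 0 -0.5 0 0 0" --pt "1 0 0 -0.4 0 0 0" --pt "1 0 0 0 0 0 0" --pt "0 0 0 0 0 0 0" --pt "0 0 0 0 0 0 0" --pt "0 0 0 0 0 0 0" --pt "0 0 0 0 0 0 0" --pt "0 0 0 0 0 0 0"

```text
time_s: 5.15
tool_pos: [0.5199, -0.2568, 0.0318]
eef_rot: [0.597, 0.802, 0.0, 0.001]
wrist_force: [-2.0, -0.5, 10.2]
opening: 0.414
grasp_force: 58.8
```

Request:
drive_tool --pt "0 0 0 0.2 0 0 0" --pt "0 0 0 0.6 0 0 0" --pt "0 0 0 0.8 0 0 0" --pt "0 0 0 0.8 0 0 0" --pt "0 0 0 0.8 0 0 0" --pt "0 0 0.3 0.8 0 0 0" --pt "0 0 0.6 0 0 0 0" --pt "0 0 0.8 0 0 0 0" --pt "0 0 0.8 0 0 0 0" --pt "0 0 0.8 0 0 0 0"

```text
time_s: 6.15
tool_pos: [0.5192, -0.1722, 0.1308]
eef_rot: [0.597, 0.803, 0.0, -0.0]
wrist_force: [0.7, -0.1, -1.6]
opening: 0.415
grasp_force: 60.0
```

Request:
drive_tool --pt "0 0 0.9 0 0 0 0" --pt "0 0 0.9 0 0 0 0" --pt "0 0 0.9 0 0 0 0" --pt "0 0 0.9 0 0 0 0" --pt "0 0 0.9 0 0 0 0" --pt "0 0 0.9 0 0 0 0" --pt "0 0 0.7 0 0 0 0" --pt "0 0 0.5 0 0 0 0" --pt "0 0 0.3 0 0 0 0" --pt "0 0 0 0 0 0 0"

```text
time_s: 7.15
tool_pos: [0.5194, -0.0006, 0.1308]
eef_rot: [0.596, 0.803, -0.0, -0.0]
wrist_force: [-0.8, -0.5, -1.2]
opening: 0.409
grasp_force: 60.0
```

```bash
python3 - <<'E'
from h import *
o=bot.get_obs();print(o['tool_pos'],o['wrist_force'],o['opening'])
a=snap('scene','s2.png');w=snap('wrist','w2.png')
P=[.525,.049]
print('pocket scene',proj(a,P+[.05]),'wrist',proj(w,P+[.05]))
cv2.imwrite('pics/m2.png',np.hstack([cv2.resize(a['frame'][130:330,200:400],(400,400)),cv2.resize(w['frame'],(400,300))[:,:,:] if 0 else cv2.resize(w['frame'][:,80:560],(400,400))])[:,:,::-1])
E
```

```text
[ 0.51937287 -0.00056737  0.13079739] [-0.84930424 -0.47276964 -1.16368071] 0.4090092992424644
pocket scene (np.float64(343.8465263335075), np.float64(250.8092290503189)) wrist (np.float64(350.44686867513104), np.float64(172.73651748939386))
```

View pics/m2.png

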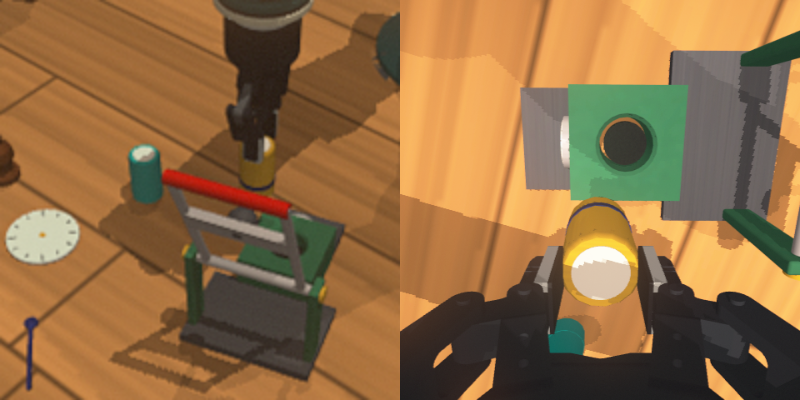

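The combined picture (scene left, wrist right) shows the cartridge held upright. The pocket is in the wrist crop at (627,143), and the green square runs from 568 to 688.

```bash
python3 - <<'E'
from h import *
np.set_printoptions(precision=4,suppress=True)
w=snap('wrist'); h=cv2.cvtColor(w['frame'],cv2.COLOR_RGB2HSV).astype(int)
H,S,V=h[...,0],h[...,1],h[...,2]
g=((H>50)&(H<85)&(S>80)&(V>95)).astype(np.uint8); g[:, :270]=0; g[:,430:]=0; g[260:]=0; g[:,425:]=0
cs,hi=cv2.findContours(g,cv2.RETR_CCOMP,cv2.CHAIN_APPROX_NONE)
for i,c in enumerate(cs):
    if cv2.contourArea(c)>1000:
        r=cv2.minAreaRect(c); print('hole' if hi[0][i][3]>=0 else 'outer',cv2.contourArea(c),r,onz(w,*r[0],.05))
        if hi[0][i][3]>=0: e=cv2.fitEllipse(c); print(e,onz(w,*e[0],.05))
        else:
            q=cv2.boxPoints(r); print([onz(w,*p,.05)[:2] for p in q])
m=((S<70)&(V>150)).astype(np.uint8); m[:290]=0;m[370:]=0;m[:,:275]=0;m[:,:]*=1; m[:,365:]=0
n,l,s,c=cv2.connectedComponentsWithStats(m);k=1+np.argmax(s[1:,4]);print(s[k],c[k],onz(w,*c[k],.169))
print(bot.get_obs()['tool_pos'])
E
```

```text
outer 18668.0 ((352.50640869140625, 169.72921752929688), (142.17005920410156, 138.6451873779297), 0.47745373845100403) [0.5258 0.0507 0.05  ]
[array([ 0.4931, -0.0076]), array([0.4705, 0.0788]), array([0.5554, 0.1036]), array([0.5868, 0.0197])]
hole 3419.5 ((351.25, 171.25003051757812), (65.76092529296875, 66.46803283691406), 45.0) [0.5253 0.0495 0.05  ]
((351.11102294921875, 171.42503356933594), (65.6376953125, 66.39701843261719), 24.584585189819336) [0.5252 0.0494 0.05  ]
[ 286  295   70   65 3553] [320.6358 327.0493] [ 0.5202 -0.0036  0.169 ]
[ 0.5194 -0.0022  0.1309]
```

Request:
drive_tool --pt "0 0.05 0.5 0 0 0 0" --pt "0 0.05 0.5 0 0 0 0" --pt "0 0.05 0.5 0 0 0 0" --pt "0 0.05 0.38 0 0 0 0" --pt "0 0.02 0.2 0 0 0 0" --pt "0 0 0 -0.4 0 0 0" --pt "0 0 0 -0.5 0 0 0" --pt "0 0 0 -0.5 0 0 0" --pt "0 0 0 -0.3 0 0 0" --pt "0 0 0 0 0 0 0"

```text
time_s: 8.3
tool_pos: [0.5242, 0.0501, 0.087]
eef_rot: [0.597, 0.802, -0.001, -0.001]
wrist_force: [-0.5, 0.4, -1.0]
opening: 0.414
grasp_force: 60.1
```

Request:
drive_tool --pt "0 0.02 0 0 0 0 0" --pt "0 0 0 -0.08 0 0 0" --pt "0 0 0 -0.08 0 0 0" --pt "0 0 0 -0.08 0 0 0" --pt "0 0 0 -0.08 0 0 0" --pt "0 0 0 -0.08 0 0 0" --pt "0 0 0 -0.08 0 0 0" --pt "0 0 0 0 0 0 0" --pt "0 0 0 0 0 0 0" --pt "0 0 0 0 0 0 0"

```text
time_s: 9.3
tool_pos: [0.5256, 0.0507, 0.0764]
eef_rot: [0.597, 0.802, 0.0, 0.0]
wrist_force: [-0.4, -0.4, -0.9]
opening: 0.407
grasp_force: 60.1
```

Request:
drive_tool --pt "0 0 0 -0.08 0 0 0" --pt "0 0 0 -0.08 0 0 0" --pt "0 0 0 -0.08 0 0 0" --pt "0 0 0 -0.08 0 0 0" --pt "0 0 0 -0.06 0 0 0" --pt "0 0 0 0 0 0 0" --pt "0 0 0 0 0 0 0" --pt "0 0 0 0 0 0 0" --pt "0 0 0 0 0 0 0" --pt "0 0 0 0 0 0 0"

```text
time_s: 10.3
tool_pos: [0.5255, 0.0507, 0.0669]
eef_rot: [0.597, 0.802, 0.0, 0.0]
wrist_force: [-0.2, -0.6, -1.4]
opening: 0.411
grasp_force: 60.1
```

Request:
drive_tool --pt "0 0 0 -0.03 0 0 0" --pt "0 0 0 0 0 0 0" --pt "0.6 0 0 0 0 0 0" --pt "0.8 0 0 0 0 0 0" --pt "0.8 0 0 0 0 0 0" --pt "0.8 0 0 0 0 0 0" --pt "0.8 0 0 0.3 0 0 0" --pt "0.8 0 0 0.6 0 0 0" --pt "0.8 0 0 0.8 0 0 0" --pt "0.8 0 0 1 0 0 0"

```text
time_s: 11.3
tool_pos: [0.5253, 0.0505, 0.1351]
eef_rot: [0.597, 0.802, -0.0, -0.0]
wrist_force: [-0.3, -0.2, -0.1]
opening: 0.8
grasp_force: 0.0
```

Request:
drive_tool --pt "0.8 0 0 1 0 0 0" --pt "0.8 -0.5 -0.2 1 0 0 0" --pt "0.8 -0.9 -0.3 1 0 0 0" --pt "0.8 -0.9 -0.3 1 0 0 0" --pt "0.8 -0.9 -0.3 1 0 0 0" --pt "0 -0.9 -0.3 0 0 0 0" --pt "0 0 0 0 0 0 0" --pt "0 0 0 0 0 0 0" --pt "0 0 0 0 0 0 0" --pt "0 0 0 0 0 0 0"

```text
time_s: 12.3
tool_pos: [0.4233, 0.0157, 0.2586]
eef_rot: [0.597, 0.802, -0.0, 0.0]
wrist_force: [-0.1, 0.2, 0.4]
opening: 0.002
grasp_force: 0.0
```

```bash
python3 - <<'E'
from h import *
np.set_printoptions(precision=4,suppress=True)
a=snap('scene'); w=snap('wrist'); print(bot.get_obs()['tool_pos'])
print(proj(a,[.5253,.0495,.104]),proj(w,[.5253,.0495,.104]))
cv2.imwrite('pics/m3.png',np.hstack([cv2.resize(a['frame'][150:350,220:420],(400,400)),cv2.resize(w['frame'],(400,400))])[:,:,::-1])
E
```

```text
[0.4232 0.0157 0.2584]
(np.float64(344.95106368769433), np.float64(234.5481420914029)) (np.float64(443.9473091556224), np.float64(215.44829272024577))
```

View pics/m3.png

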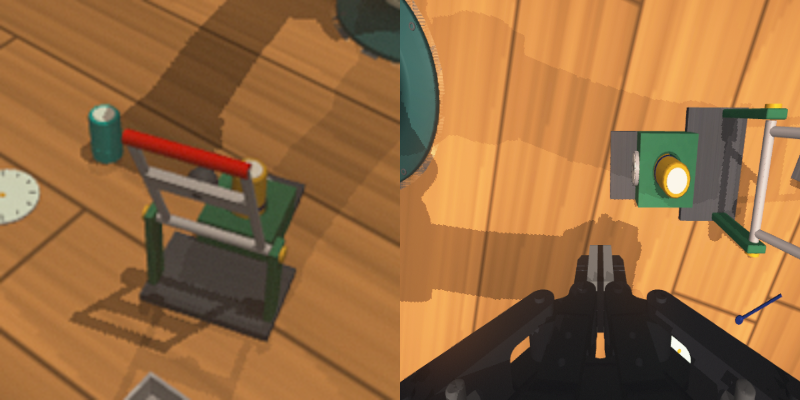

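The cartridge stands upright in the pocket: the disc is at wrist (443,217), against a predicted (444,215). The clamp is still leaning back. Next I bring the shut fingers over and behind the bar.

Request:
drive_tool --pt "0 0 0 1 0 0 0" --pt "0 0.5 0.15 1 0 0 0" --pt "0 0.95 0.29 1 0 0 0" --pt "0 0.95 0.29 0.6 0 0 0" --pt "0 0.95 0.29 0 0 0 0" --pt "0 0.95 0.29 0 0 0 0" --pt "0 0.95 0.29 0 0 0 0" --pt "0 0.95 0.29 0 0 0 0" --pt "0 0.95 0.29 0 0 0 0" --pt "0 0.95 0.29 0 0 0 0"

```text
time_s: 13.4
tool_pos: [0.6266, 0.0779, 0.3478]
eef_rot: [0.597, 0.803, -0.001, -0.0]
wrist_force: [-1.2, -0.6, 0.9]
opening: -0.002
grasp_force: 0.0
```

Request:
drive_tool --pt "0 0.95 0.29 0 0 0 0" --pt "0 0.95 0.29 0 0 0 0" --pt "0 0.95 0.29 0 0 0 0" --pt "0 0.95 0.29 0 0 0 0" --pt "0 0.5 0.15 0 0 0 0" --pt "0 0 0 0 0 0 0" --pt "0 0 0 0 0 0 0" --pt "0 0 0 0 0 0 0" --pt "0 0 0 0 0 0 0" --pt "0 0 0 0 0 0 0"

```text
time_s: 14.4
tool_pos: [0.7327, 0.1102, 0.349]
eef_rot: [0.597, 0.802, 0.0, 0.0]
wrist_force: [-0.4, -0.8, 0.5]
opening: -0.001
grasp_force: 0.0
```

Request:
drive_tool --pt "0 0.2 0.06 0 0 0 0" --pt "0 0 0 -0.6 0 0 0" --pt "0 0 0 -0.8 0 0 0" --pt "0 0 0 -0.8 0 0 0" --pt "0 0 0 -0.8 0 0 0" --pt "0 0 0 -0.3 0 0 0" --pt "0 0 0 0 0 0 0" --pt "0 -0.3 -0.09 0 0 0 0" --pt "0 -0.3 -0.09 0 0 0 0" --pt "0 -0.3 -0.09 0 0 0 0"

```text
time_s: 15.4
tool_pos: [0.715, 0.1046, 0.2671]
eef_rot: [0.597, 0.802, 0.0, 0.0]
wrist_force: [0.9, 0.5, 0.3]
opening: -0.005
grasp_force: 0.0
```

Request:
drive_tool --pt "0 -0.3 -0.09 0.05 0 0 0" --pt "0 -0.3 -0.09 0.05 0 0 0" --pt "0 -0.3 -0.09 0.05 0 0 0" --pt "0 -0.3 -0.09 0.05 0 0 0" --pt "0 -0.3 -0.09 0.05 0 0 0" --pt "0 -0.3 -0.09 0.05 0 0 0" --pt "0 -0.3 -0.09 0.05 0 0 0" --pt "0 -0.3 -0.09 0 0 0 0" --pt "0 -0.3 -0.09 0 0 0 0" --pt "0 -0.3 -0.09 0 0 0 0"

```text
time_s: 16.4
tool_pos: [0.6399, 0.0823, 0.2748]
eef_rot: [0.597, 0.802, -0.0, -0.0]
wrist_force: [-0.8, -1.8, -0.2]
opening: -0.002
grasp_force: 0.0
```

```bash
cat >> h.py <<'E'
def bar():
    out=[]
    for n in('top','scene'):
        c=bot.camera(n);h=cv2.cvtColor(c['frame'],cv2.COLOR_RGB2HSV).astype(int)
        m=(((h[...,0]<6)|(h[...,0]>174))&(h[...,1]>180)&(h[...,2]>80)).astype(np.uint8)
        if n=='top': m[:,420:]=0
        else: m[:,:180]=0
        N,l,s,ce=cv2.connectedComponentsWithStats(m)
        print(n,[(s[k],ce[k].round(1)) for k in range(1,N) if s[k,4]>15]); out.append((c,ce[1+np.argmax(s[1:,4])]))
    p,e=tri(*out[0],*out[1]); H=np.array([.6306,.0811,.115]); q=p-H; s=q@[.957,.287,0]
    print('bar',p,e,'s',s,'r',np.hypot(s,q[2]),'phi',np.arctan2(q[2],-s)); return out
E
python3 - <<'E'
from h import *
bar()
a=snap('scene')
cv2.imwrite('pics/m4.png',cv2.resize(a['frame'][130:330,220:420],(600,600))[:,:,::-1])
E
```

```text
top []Traceback (most recent call last):
  File "<stdin>", line 2, in <module>
  File "h.py", line 26, in bar
    print(n,[(s[k],ce[k].round(1)) for k in range(1,N) if s[k,4]>15]); out.append((c,ce[1+np.argmax(s[1:,4])]))
                                                                                          ~~~~~~~~~^^^^^^^^^
    return _wrapfunc(a, 'argmax', axis=axis, out=out, **kwds)
    return bound(*args, **kwds)
ValueError: attempt to get argmax of an empty sequence
```

```bash
python3 - <<'E'
from h import *
a=snap('scene')
cv2.imwrite('pics/m4.png',cv2.resize(a['frame'][110:330,220:440],(600,600))[:,:,::-1])
E
```

```text
(no output)
```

View pics/m4.png

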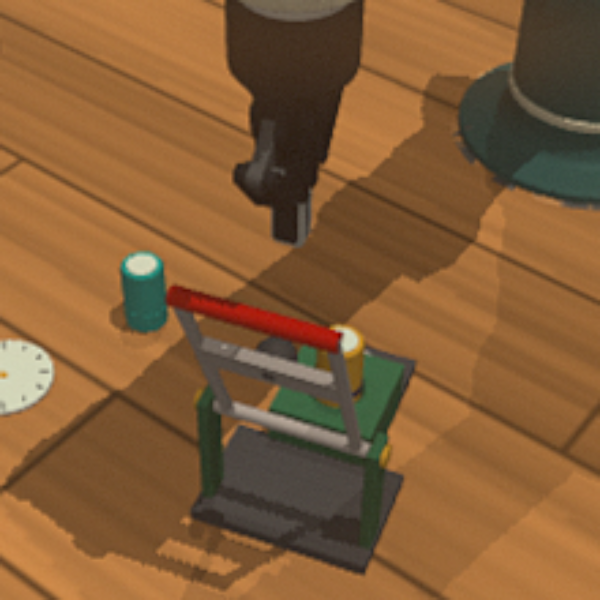

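```bash
python3 - <<'E'
from h import *
a=snap('scene'); o=bot.get_obs(); print(o['tool_pos'],o['wrist_force'])
print('tcp px',proj(a,o['tool_pos']))
h=cv2.cvtColor(a['frame'],cv2.COLOR_RGB2HSV).astype(int)
m=(((h[...,0]<6)|(h[...,0]>174))&(h[...,1]>180)&(h[...,2]>80)).astype(np.uint8); m[:,:180]=0
N,l,s,ce=cv2.connectedComponentsWithStats(m); k=1+np.argmax(s[1:,4]); print(s[k],ce[k])
X=np.array([.957,.287,0]);H=np.array([.6306,.0811,.115])
for p in np.arange(.9,2.21,.1):
    print(round(p,2),np.round(proj(a,H-.19*np.cos(p)*X+[0,0,.19*np.sin(p)]),1))
E
```

```text
[0.64023022 0.08241975 0.27509692] [-0.62186908  0.39176483  0.8907894 ]
tcp px (np.float64(325.80893315749773), np.float64(211.03382737704217))
[281 215  64  24 474] [313.10337553 226.39451477]
0.9 [349.8 175.1]
1.0 [347.5 175.1]
1.1 [344.8 176.2]
1.2 [341.9 178.2]
1.3 [338.7 181.3]
1.4 [335.2 185.5]
1.5 [331.5 190.8]
1.6 [327.7 197.1]
1.7 [323.7 204.4]
1.8 [319.6 212.7]
1.9 [315.6 221.9]
2.0 [311.6 231.7]
2.1 [307.8 242.2]
2.2 [304.1 253. ]
```

The crop shows the visible fingertip at about scene (326,199), but the TCP projects to (326,211). The bar hasn't moved, so the fingers passed over it. I'll check the tip offset in the wrist camera, where the shut tips appeared at about (320,294).

```bash
python3 - <<'E'
from h import *
a=snap('scene');w=snap('wrist'); o=bot.get_obs(); p=np.array(o['tool_pos'])
for d in(0,.01,.02,.03,.04): print(d,proj(w,p+[0,0,d]),proj(a,p+[0,0,d]))
g=cv2.cvtColor(w['frame'],cv2.COLOR_RGB2GRAY); print(g[270:360:5,320],g[270:360:5,312])
cv2.imwrite('pics/m5.png',np.hstack([cv2.resize(w['frame'][200:440,200:440],(400,400)),cv2.resize(a['frame'][140:260,260:380],(400,400))])[:,:,::-1])
E
```

```text
0 (np.float64(320.2946162339054), np.float64(286.0029606110375)) (np.float64(325.7638179998283), np.float64(211.29065156825231))
0.01 (np.float64(320.3156273734153), np.float64(294.19340164583485)) (np.float64(325.8343156399717), np.float64(207.0984842268964))
0.02 (np.float64(320.3390303769052), np.float64(303.31622528095875)) (np.float64(325.9061003796356), np.float64(202.82977905301212))
0.03 (np.float64(320.36525832184566), np.float64(313.54025127429975)) (np.float64(325.9792077920806), np.float64(198.48242066995488))
0.04 (np.float64(320.39485555345215), np.float64(325.07767313342816)) (np.float64(326.05367477367014), np.float64(194.0542150223055))
[ 63  67 110 119 114  45  45  43  44  43  42  40  39  35  43  41  41  39] [126 115 122 144  89 122 121 121 122 121 121 120 102 100 134  56  35  35]
```

View pics/m5.png

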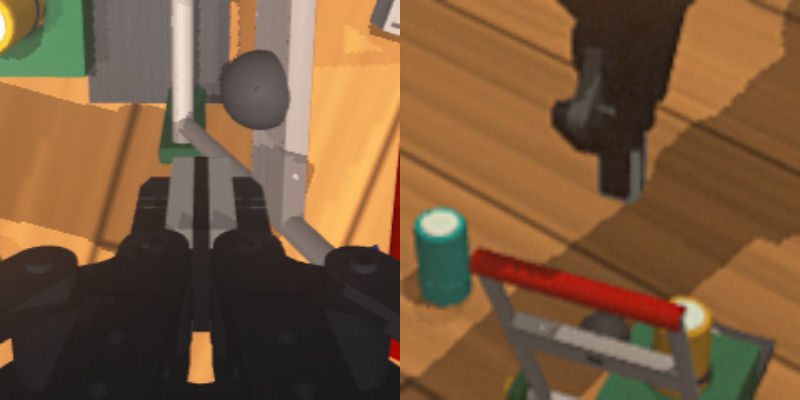

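Both views put the real fingertips about 30 mm behind the reported TCP, so the tips cleared the bar. I'll go back over it and come down deeper.

Request:
drive_tool --pt "0 0 0 0.8 0 0 0" --pt "0 0 0 0.4 0 0 0" --pt "0 0.6 0.18 0 0 0 0" --pt "0 0.8 0.24 0 0 0 0" --pt "0 0.8 0.24 0 0 0 0" --pt "0 0.8 0.24 0 0 0 0" --pt "0 0.8 0.24 0 0 0 0" --pt "0 0.4 0.12 0 0 0 0" --pt "0 0 0 0 0 0 0" --pt "0 0 0 0 0 0 0"

```text
time_s: 17.65
tool_pos: [0.7454, 0.1136, 0.3045]
eef_rot: [0.597, 0.802, -0.0, 0.0]
wrist_force: [0.1, -0.7, 0.3]
opening: 0.001
grasp_force: 0.0
```

Request:
drive_tool --pt "0 0 0 -0.5 0 0 0" --pt "0 0 0 -0.5 0 0 0" --pt "0 0 0 -0.5 0 0 0" --pt "0 0 0 -0.5 0 0 0" --pt "0 0 0 -0.5 0 0 0" --pt "0 0 0 -0.3 0 0 0" --pt "0 0 0 0 0 0 0" --pt "0 -0.2 -0.06 0 0 0 0" --pt "0 -0.3 -0.09 0 0 0 0" --pt "0 -0.3 -0.09 0 0 0 0"

```text
time_s: 18.65
tool_pos: [0.725, 0.1076, 0.2354]
eef_rot: [0.597, 0.802, 0.0, 0.0]
wrist_force: [0.3, -0.3, 0.1]
opening: 0.001
grasp_force: 0.0
```

Request:
drive_tool --pt "0 -0.3 -0.09 0.1 0 0 0" --pt "0 -0.3 -0.09 0.1 0 0 0" --pt "0 -0.3 -0.09 0.1 0 0 0" --pt "0 -0.3 -0.09 0.1 0 0 0" --pt "0 -0.3 -0.09 0.1 0 0 0" --pt "0 -0.3 -0.09 0.08 0 0 0" --pt "0 -0.3 -0.09 0.05 0 0 0" --pt "0 -0.3 -0.09 0 0 0 0" --pt "0 -0.3 -0.09 0 0 0 0" --pt "0 -0.3 -0.09 0 0 0 0"

```text
time_s: 19.65
tool_pos: [0.6504, 0.0854, 0.2515]
eef_rot: [0.597, 0.803, 0.001, 0.001]
wrist_force: [4.9, 1.7, 3.6]
opening: 0.003
grasp_force: 2.5
```

```bash
cat >> h.py <<'E'
def phi():
    a=bot.camera('scene');h=cv2.cvtColor(a['frame'],cv2.COLOR_RGB2HSV).astype(int)
    m=(((h[...,0]<6)|(h[...,0]>174))&(h[...,1]>180)&(h[...,2]>80)).astype(np.uint8); m[:,:180]=0
    p=np.argwhere(m)[:,::-1]; x0,x1=p[:,0].min(),p[:,0].max()
    ce=[(x0+x1)/2,(p[p[:,0]<x0+6,1].mean()+p[p[:,0]>x1-6,1].mean())/2]
    X=np.array([.957,.287,0]);H=np.array([.6306,.0811,.115])
    P=lambda f:H-.19*np.cos(f)*X+[0,0,.19*np.sin(f)]
    fs=np.arange(-.05,2.2,.01); e=[np.hypot(*(np.array(proj(a,P(f)))-ce)) for f in fs]; k=np.argmin(e)
    t=np.array(bot.get_obs()['tool_pos'])-H
    print('px',ce,len(p),'phi',fs[k],e[k],'bar s,z',-.19*np.cos(fs[k]),.115+.19*np.sin(fs[k]),'tcp s,t,z',t@X,t@[-.287,.957,0],t[2]+.115); return a
E
python3 -c "
from h import *
phi()"
```

```text
px [np.float64(328.0), np.float64(194.93011583011582)] 226 phi 1.5700000000000003 0.8611082997397336 bar s,z -0.00015130207503927785 0.3049999397570486 tcp s,t,z 0.019121375728295045 -0.0017882377854340548 0.2514551315396688
```

Request:
drive_tool --pt "0 -0.33 -0.1 -0.01 0 0 0" --pt "0 -0.33 -0.1 -0.02 0 0 0" --pt "0 -0.33 -0.1 -0.04 0 0 0" --pt "0 -0.33 -0.1 -0.06 0 0 0" --pt "0 -0.33 -0.1 -0.07 0 0 0" --pt "0 -0.33 -0.1 -0.09 0 0 0" --pt "0 -0.33 -0.1 -0.11 0 0 0" --pt "0 -0.33 -0.1 -0.12 0 0 0" --pt "0 -0.33 -0.1 -0.14 0 0 0" --pt "0 -0.33 -0.1 -0.16 0 0 0"

```text
time_s: 20.7
tool_pos: [0.5673, 0.0603, 0.2297]
eef_rot: [0.597, 0.802, -0.0, -0.0]
wrist_force: [3.6, 2.5, 2.4]
opening: 0.004
grasp_force: 1.8
```

```bash
python3 -c "
from h import *
phi()"
```

```text
px [np.float64(344.5), np.float64(175.94444444444446)] 200 phi 1.11 0.3690623588334978 bar s,z -0.08448568818092429 0.28518275027920903 tcp s,t,z -0.06805896677672264 -0.0019255006648844068 0.2290660366188321
```

Request:
drive_tool --pt "0 -0.36 -0.11 -0.22 0 0 0" --pt "0 -0.36 -0.11 -0.25 0 0 0" --pt "0 -0.36 -0.11 -0.27 0 0 0" --pt "0 -0.36 -0.11 -0.3 0 0 0" --pt "0 -0.36 -0.11 -0.32 0 0 0" --pt "0 0.3 0.09 0 0 0 0" --pt "0 0 0 0.7 0 0 0" --pt "0 0 0 0.9 0 0 0" --pt "0 0 0 0.6 0 0 0" --pt "0 0 0 0 0 0 0"

```text
time_s: 21.75
tool_pos: [0.5316, 0.0491, 0.2527]
eef_rot: [0.597, 0.802, 0.001, 0.001]
wrist_force: [0.4, 0.1, -0.1]
opening: 0.002
grasp_force: 0.0
```

```bash
python3 -c "
from h import *
a=phi(); cv2.imwrite('pics/m6.png',cv2.resize(a['frame'][110:290,240:440],(600,540))[:,:,::-1])"
```

```text
px [np.float64(352.0), np.float64(176.1259259259259)] 296 phi 0.7900000000000001 0.019794779769215735 bar s,z -0.13373060997392483 0.2499671217593455 tcp s,t,z -0.10451572476504643 -0.0020020124190674744 0.2514782009966044
```

View pics/m6.png

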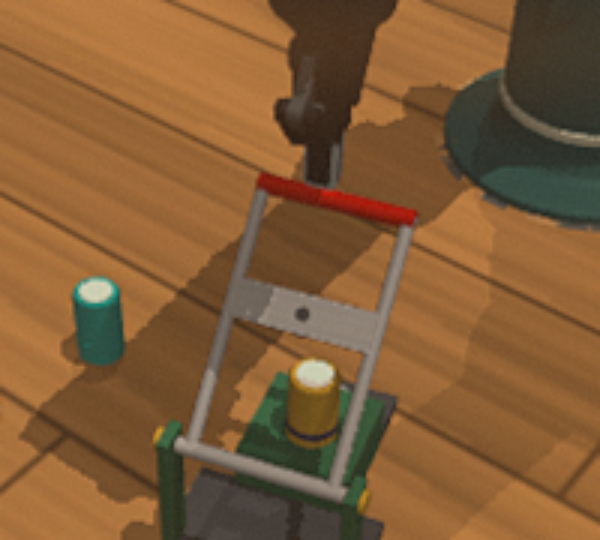

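The crop shows the clamp at φ≈0.79 with the tip just behind and above the bar (320,185), and the cartridge still standing. Now over the top and down.

Request:
drive_tool --pt "0 -0.4 -0.12 0 0 0 0" --pt "0 -0.4 -0.12 0 0 0 0" --pt "0 -0.4 -0.12 0 0 0 0" --pt "0 -0.1 -0.03 -0.2 0 0 0" --pt "0 0 0 -0.3 0 0 0" --pt "0 0 0 -0.3 0 0 0" --pt "0 0 0 -0.2 0 0 0" --pt "0 -0.1 -0.03 -0.2 0 0 0" --pt "0 -0.1 -0.03 -0.2 0 0 0" --pt "0 -0.1 -0.03 -0.2 0 0 0"

```text
time_s: 22.8
tool_pos: [0.49, 0.0366, 0.2109]
eef_rot: [0.597, 0.802, -0.0, -0.0]
wrist_force: [-8.8, -2.6, 12.7]
opening: 0.002
grasp_force: 6.2
```

```bash
python3 -c "
from h import *
phi()"
```

```text
px [np.float64(353.0), np.float64(177.3846153846154)] 268 phi 0.7200000000000001 0.1818123732734536 bar s,z -0.14284308853677005 0.2402830876745799 tcp s,t,z -0.14782293863157225 -0.0022673460706181233 0.2101627236038781
```

Request:
drive_tool --pt "0 -0.34 -0.1 -0.22 0 0 0" --pt "0 -0.18 -0.05 -0.24 0 0 0" --pt "0 -0.17 -0.05 -0.25 0 0 0" --pt "0 -0.16 -0.05 -0.26 0 0 0" --pt "0 -0.15 -0.05 -0.26 0 0 0" --pt "0 -0.14 -0.04 -0.27 0 0 0" --pt "0 -0.13 -0.04 -0.27 0 0 0" --pt "0 -0.12 -0.04 -0.28 0 0 0" --pt "0 -0.11 -0.03 -0.28 0 0 0" --pt "0 -0.1 -0.03 -0.28 0 0 0"

```text
time_s: 23.85
tool_pos: [0.4499, 0.0248, 0.1451]
eef_rot: [0.597, 0.802, -0.0, -0.0]
wrist_force: [-4.0, -2.7, 5.1]
opening: -0.003
grasp_force: 2.7
```

```bash
python3 -c "
from h import *
phi()"
```

```text
px [np.float64(357.0), np.float64(191.31944444444446)] 241 phi 0.32000000000000006 0.2284803086637844 bar s,z -0.18035472943566375 0.1747676465170624 tcp s,t,z -0.1896733424452093 -0.0018779534867243615 0.1442406239941337
```

Request:
drive_tool --pt "0 -0.08 -0.02 -0.24 0 0 0" --pt "0 -0.07 -0.02 -0.24 0 0 0" --pt "0 -0.06 -0.02 -0.24 0 0 0" --pt "0 -0.05 -0.02 -0.24 0 0 0" --pt "0 -0.03 -0.01 -0.2 0 0 0" --pt "0 -0.02 -0.01 -0.1 0 0 0" --pt "0 0 0 0 0 0 0" --pt "0 0 0 0 0 0 0" --pt "0 0 0 0 0 0 0" --pt "0 0 0 0 0 0 0"

```text
time_s: 24.9
tool_pos: [0.443, 0.0225, 0.1145]
eef_rot: [0.597, 0.802, 0.0, 0.0]
wrist_force: [0.6, -0.6, 0.0]
opening: 0.004
grasp_force: 0.0
```

```bash
python3 -c "
from h import *
phi()"
```

```text
px [np.float64(357.0), np.float64(200.16590389016017)] 221 phi 0.14 0.24959923310041637 bar s,z -0.18814103928040105 0.14151319178240493 tcp s,t,z -0.196413672755934 -0.002253033542292684 0.11449874902219678
```

Request:
drive_tool --pt "0 -0.01 0 -0.04 0 0 0" --pt "0 0 0 -0.04 0 0 0" --pt "0 0 0 -0.04 0 0 0" --pt "0 0 0 -0.04 0 0 0" --pt "0 0 0 -0.04 0 0 0" --pt "0 0 0 -0.04 0 0 0" --pt "0 0 0 -0.04 0 0 0" --pt "0 0 0 -0.04 0 0 0" --pt "0 0 0 0 0 0 0" --pt "0 0 0 0 0 0 0"

```text
time_s: 25.95
tool_pos: [0.4424, 0.0224, 0.1062]
eef_rot: [0.597, 0.802, -0.0, -0.0]
wrist_force: [-2.2, -1.6, 2.1]
opening: 0.001
grasp_force: 1.6
```

Request:
drive_tool --pt "0 0 0 -0.01 0 0 0" --pt "0 0 0 -0.01 0 0 0" --pt "0 0 0 -0.01 0 0 0" --pt "0 0 0 -0.01 0 0 0" --pt "0 0 0 -0.01 0 0 0" --pt "0 0 0 -0.01 0 0 0" --pt "0 0 0 -0.01 0 0 0" --pt "0 0 0 -0.01 0 0 0" --pt "0 0 0 0 0 0 0" --pt "0 0 0 0 0 0 0"

```text
time_s: 26.95
tool_pos: [0.4423, 0.0224, 0.1043]
eef_rot: [0.597, 0.802, -0.0, -0.0]
wrist_force: [-5.1, -1.9, 4.0]
opening: -0.005
grasp_force: 2.7
```

Request:
drive_tool --pt "0 0 0 -0.006 0 0 0" --pt "0 0 0 -0.006 0 0 0" --pt "0 0 0 -0.006 0 0 0" --pt "0 0 0 -0.006 0 0 0" --pt "0 0 0 -0.006 0 0 0" --pt "0 0 0 -0.006 0 0 0" --pt "0 0 0 -0.006 0 0 0" --pt "0 0 0 -0.006 0 0 0" --pt "0 0 0 0 0 0 0" --pt "0 0 0 0 0 0 0"

```text
time_s: 27.95
tool_pos: [0.4422, 0.0224, 0.103]
eef_rot: [0.597, 0.802, -0.0, -0.0]
wrist_force: [-5.4, -1.5, 4.2]
opening: 0.0
grasp_force: 3.0
```

Request:
drive_tool --pt "0 -0.01 0 -0.006 0 0 0" --pt "0 -0.01 0 -0.006 0 0 0" --pt "0 0 0 -0.006 0 0 0" --pt "0 0 0 -0.006 0 0 0" --pt "0 0 0 -0.006 0 0 0" --pt "0 0 0 -0.006 0 0 0" --pt "0 0 0 -0.006 0 0 0" --pt "0 0 0 -0.006 0 0 0" --pt "0 0 0 0 0 0 0" --pt "0 0 0 0 0 0 0"

```text
time_s: 28.95
tool_pos: [0.442, 0.0224, 0.1019]
eef_rot: [0.597, 0.802, -0.0, -0.0]
wrist_force: [-4.2, -2.5, 4.3]
opening: -0.002
grasp_force: 2.7
```

```bash
python3 -c "
from h import *
phi()"
```

```text
px [np.float64(357.0), np.float64(203.83838383838383)] 220 phi 0.08000000000000003 0.0963628464523033 bar s,z -0.18939232419749769 0.13018379185414283 tcp s,t,z -0.1973392900086724 -0.0020073663578333042 0.10195449130382628
```

Request:
drive_tool --pt "0 -0.01 0 -0.006 0 0 0" --pt "0 0 0 -0.006 0 0 0" --pt "0 0 0 -0.006 0 0 0" --pt "0 0 0 -0.006 0 0 0" --pt "0 0 0 -0.006 0 0 0" --pt "0 0 0 -0.006 0 0 0" --pt "0 0 0 -0.006 0 0 0" --pt "0 0 0 -0.006 0 0 0" --pt "0 0 0 0 0 0 0" --pt "0 0 0 0 0 0 0"

```text
time_s: 30.0
tool_pos: [0.4418, 0.0224, 0.1008]
eef_rot: [0.597, 0.802, -0.0, 0.0]
wrist_force: [-1.7, -3.6, 4.3]
opening: -0.004
grasp_force: 2.5
```

Request:
drive_tool --pt "0 0 0 -0.006 0 0 0" --pt "0 0 0 -0.006 0 0 0" --pt "0 0 0 -0.006 0 0 0" --pt "0 0 0 -0.006 0 0 0" --pt "0 0 0 -0.006 0 0 0" --pt "0 0 0 -0.006 0 0 0" --pt "0 0 0 -0.006 0 0 0" --pt "0 0 0 -0.006 0 0 0" --pt "0 0 0 0 0 0 0" --pt "0 0 0 0 0 0 0"

```text
time_s: 31.0
tool_pos: [0.4417, 0.0224, 0.0995]
eef_rot: [0.597, 0.802, -0.0, -0.0]
wrist_force: [-2.3, -4.1, 4.6]
opening: 0.0
grasp_force: 2.8
```

Request:
drive_tool --pt "0 0 0 -0.006 0 0 0" --pt "0 0 0 -0.006 0 0 0" --pt "0 0 0 -0.006 0 0 0" --pt "0 0 0 -0.006 0 0 0" --pt "0 0 0 -0.006 0 0 0" --pt "0 0 0 -0.006 0 0 0" --pt "0 0 0 -0.006 0 0 0" --pt "0 0 0 -0.006 0 0 0" --pt "0 0 0 0 0 0 0" --pt "0 0 0 0 0 0 0"

```text
time_s: 32.0
tool_pos: [0.4417, 0.0224, 0.0984]
eef_rot: [0.597, 0.802, -0.0, -0.0]
wrist_force: [-4.5, -4.6, 7.8]
opening: 0.001
grasp_force: 4.6
```

Request:
drive_tool --pt "0 0 0 -0.004 0 0 0" --pt "0 0 0 -0.004 0 0 0" --pt "0 0 0 -0.004 0 0 0" --pt "0 0 0 -0.004 0 0 0" --pt "0 0 0 0 0 0 0" --pt "0 0 0 0 0 0 0" --pt "0 0 0 0 0 0 0" --pt "0 0 0 0 0 0 0" --pt "0 0 0 0 0 0 0" --pt "0 0 0 0 0 0 0"

```text
time_s: 33.0
tool_pos: [0.4417, 0.0224, 0.0981]
eef_rot: [0.597, 0.802, -0.0, -0.0]
wrist_force: [-6.0, -4.5, 10.9]
opening: 0.0
grasp_force: 6.2
```

Request:
drive_tool --pt "0 0 0 -0.004 0 0 0" --pt "0 0 0 -0.004 0 0 0" --pt "0 0 0 -0.004 0 0 0" --pt "0 0 0 -0.004 0 0 0" --pt "0 0 0 -0.004 0 0 0" --pt "0 0 0 0 0 0 0" --pt "0 0 0 0 0 0 0" --pt "0 0 0 0 0 0 0" --pt "0 0 0 0 0 0 0" --pt "0 0 0 0 0 0 0"

```text
time_s: 34.0
tool_pos: [0.4417, 0.0224, 0.0977]
eef_rot: [0.597, 0.802, 0.0, -0.0]
wrist_force: [-6.4, -4.8, 14.6]
opening: 0.001
grasp_force: 8.2
```

Request:
drive_tool --pt "0 0 0 -0.004 0 0 0" --pt "0 0 0 -0.004 0 0 0" --pt "0 0 0 0 0 0 0" --pt "0 0 0 0 0 0 0" --pt "0 0 0 0 0 0 0" --pt "0 0 0 0 0 0 0" --pt "0 0 0 0 0 0 0" --pt "0 0 0 0 0 0 0" --pt "0 0 0 0 0 0 0" --pt "0 0 0 0 0 0 0"

```text
time_s: 35.0
tool_pos: [0.4417, 0.0224, 0.0976]
eef_rot: [0.597, 0.802, 0.0, -0.0]
wrist_force: [-7.1, -5.2, 16.4]
opening: 0.001
grasp_force: 9.0
```

Request:
drive_tool --pt "0 0 0 0.03 0 0 0" --pt "0 0 0 0.1 0 0 0" --pt "0 0 0 0.3 0 0 0" --pt "0 0 0 0.6 0 0 0" --pt "0 0 0 0.8 0 0 0" --pt "0 0 0 0.8 0 0 0" --pt "0 0 0 0.8 0 0 0" --pt "0 0 0 0.8 0 0 0" --pt "0 0 0 0 0 0 0" --pt "0 0 0 0 0 0 0"

```text
time_s: 36.0
tool_pos: [0.4419, 0.0228, 0.2033]
eef_rot: [0.597, 0.803, 0.001, 0.0]
wrist_force: [0.4, -0.3, -1.0]
opening: -0.0
grasp_force: 0.0
```

```bash
python3 -c "
from h import *
print(bot.get_obs()['wrist_force'])
a=phi(); cv2.imwrite('pics/m7.png',cv2.resize(a['frame'][130:350,180:440],(650,550))[:,:,::-1])"
```

```text
[ 0.40682739 -0.26464121 -0.9549429 ]
px [np.float64(357.0), np.float64(204.86061381074168)] 220 phi 0.06000000000000001 0.06409731337563625 bar s,z -0.1896581025876888 0.12639316123109448 tcp s,t,z -0.19767479480375513 -0.0016631888095570856 0.2028037425372516
```

View pics/m7.png

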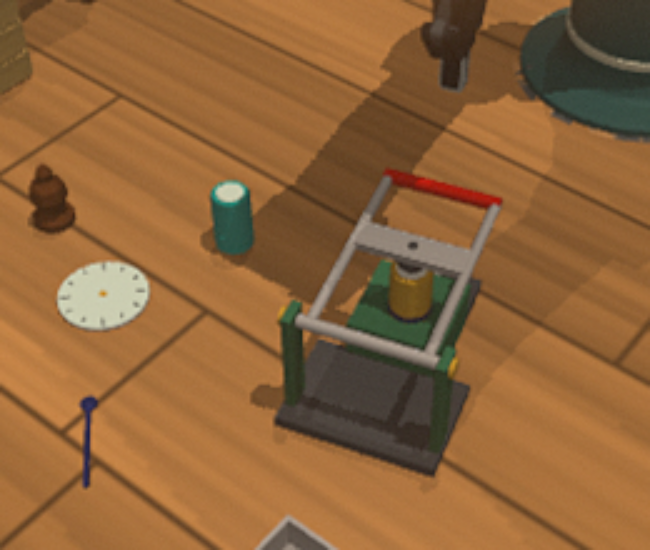

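The crop shows the clamp down at about 0.06 rad with its plate over the cartridge at (410,285). The robot is clear, and the dial and finial haven't moved. Handing in.

```bash
python3 -c "
from cell import bot
print(bot.finish_job())"
```

```text
the job is handed in; nothing more can be done
None
```

I handed the job in at about 36 s: the brass cartridge stands in the pocket, and the clamp was pushed down to about 16 N (vertical; about 19 N in all) at the bar, where it rose steeply on the set-stop. It stayed at about 0.06 rad after I let go. The dial and finial were not touched, and the arm never went near the pinion; the verdict was not shown.

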